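# Lay out the masters on the inspection plate

### The job

Lay out the inspection set-up: lay the flat steel block lengthwise on the bed of the bench centre, midway between its two heads; set the wooden cell squarely down over the post of the ejector so that the master disc is pushed up out of it, then take the raised disc and set it on the middle of the block, leaving the empty cell on the ejector. Stand the tall cylinder directly to the left of the angle plate (left as seen from the robot) and set the V-block, groove up, directly behind it (on the side away from the robot), each about 2 cm clear of it. Leave the micrometer and the dial indicator where they lie.

Things in the scene. Friction and masses are not known exactly. Their poses are not given: they have to be found in the camera images.
- bench_centre: Bench centre, fixed: bright steel bed 70 (x) by 230 (y) by 20 mm high; at each end a cream head 55 (x) by 30 (y) mm, top 85 mm above the plate, with a 12 mm long centre stub (14 mm thick) pointing inward 70 mm above the plate. 170 mm clear between heads. Origin: centre of the bed's underside, on the plate; z up, y along the bed. Stands left or right, turned up to 9 degrees.
- angle_plate: Angle plate, fixed: grey iron L, footprint 50 (x) by 80 (y) mm; foot 10 mm thick, upright wall 10 mm thick, 60 mm high along its far (+x) edge. Origin: centre of the footprint, on the plate; +x points away from the robot (behind), +y to the left as seen from the robot; back face at x = +25 mm, left end at y = +40 mm. Turned up to 9 degrees.
- ejector: Ejector, fixed: aluminium base 80 by 80 by 8 mm with an upright steel post in its middle, 18 mm diameter, flat top 39 mm above the plate (31 mm above the base). Origin: centre of the underside, on the plate; z up.
- cell: Storage cell, loose, 0.16 kg: square wooden block 60 x 60 x 36 mm high, bore 42 mm diameter, 30 mm deep from the top, 28 mm hole through its 6 mm floor. The disc lies loose in it, flush. Origin: centre of the underside; z up, x and y square to its sides. Set down on the ejector's base, the post comes through the floor and lifts the disc 25 mm proud of the cell.
- disc: Master disc, loose: plain steel disc 40 mm diameter, 30 mm high, about 0.28 kg, with a dark spot in the middle of its top. It starts inside the cell. Origin: centre of its underside; z is its axis.
- block: Flat block, loose: steel block 75 (x) by 50 (y) by 25 mm high with eight dark holes in its top, about 0.55 kg. Origin: centre of the underside; z up, x along its length.
- cylinder: Cylinder square, loose: upright steel cylinder 40 mm diameter, 90 mm high, with two dark bands and a dark circle on its top, about 0.55 kg. Origin: centre of the underside; z is its axis.
- vblock: V-block, loose: bright steel block 40 (x) by 45 (y) by 35 mm high with a V groove along x in its top, about 0.35 kg. Origin: centre of the underside; z up.
- micrometer: Bystander, loose: outside micrometer with a blue C frame, about 135 mm long, 16 mm high, lying at the left of the work; origin on the plate in the middle of the C. Not to be moved.
- dial: Bystander, loose: dial indicator lying face up, 56 mm diameter, 18 mm thick, with a stem reaching 75 mm from its middle, at the right of the work; origin at the middle of its underside. Not to be moved.
Mind the look-alikes: they are no part of the job. Leave any blue or orange look-alike of the angle_plate alone.

How it is judged:
By the outcome, as a careful person would: the job done as asked, in the order asked, and still so for the second after the job is handed in, with the robot touching nothing.
It also fails if it takes over 131 s, if anything falls off the work surface, if the arm or the gripper's body presses on something with over 40 N, if the wrist force passes 120 N, or if a joint passes its speed limit or range.

### The arm

A 7-joint arm with a two-finger parallel gripper is mounted at the origin on the work surface. World frame = base frame: x ahead of the robot, y to its left, z up, the work surface at z = 0. Lengths are in m, angles in rad, forces in N, time in s.
With the tool pointing down it reaches from about 0.4 to 0.9 m from the base axis. Payload 5.6 kg.
Tool frame: the origin (TCP) lies midway between the tips of the shut fingers; the grasp point (between the pads) lies 19 mm behind it; z points along the fingers, y is the line along which they close (so a half turn about z gives the same grasp; the last joint's range is limited). The gripper opens to 92 mm and grips with 3 to 60 N. Pads are 20 mm wide; open, the fingers measure 128 mm over their backs; the gripper's body (75 mm by 189 mm) begins 69 mm behind the grasp point.
Start: joints at [-1.247, 0.468, -0.012, 1.603, 0.006, 1.071, -0.056], TCP at [0.233, 0.607, 0.215] pointing down, gripper open.
Joint ranges: [-2.53, 2.53], [-0.31, 2.02], [-1.57, 1.55], [0.28, 2.44], [-1.29, 4.43], [0.15, 1.84], [-2.92, 2.92]. Speed limits (rad/s): [2.57, 2.57, 3.14, 3.14, 3.14, 3.14, 3.14].

### API

Orientations are given as a 3x3 rotation matrix whose columns are the frame's x, y, z axes.
In Python, from station import env, effector, solver, viewer, workorder, search_frame, tip_of gives the robot as it stands. Calls block until the motion is done:
- env.reach(position, orientation): joint-space move of the TCP to a pose.
- env.movel(position, frame=None, rate=0.15): straight line of the TCP; frame=None keeps the orientation; rate is the mean speed in m/s.
- env.goto_joints(angles): joint-space move.
- effector.release() and effector.grasp(squeeze=None): open the fingers fully, or close them until they stop; squeeze is the grip in N (None keeps the last).
- env.pause(seconds).
- solver.inverse_kinematics(position, orientation): joint angles nearest the present ones, or None.
- env.sense(): the state.
- viewer.read_camera(name): name is "scene" or "top" or "wrist"; returns (picture, depth): 384x512x3 uint8, red, green, blue; 384x512 float32, m along the optical axis (not along the pixel's ray), 0 where there is no reading.
- viewer.camera_info(name): a dict with "intrinsics" (3x3 intrinsics, pixels), "eye" and "rotation" of the camera in the world; the wrist camera has in their place "T_tool_cam" (4x4, takes a point from camera to tool coordinates, whose origin is the TCP and whose axes are the flange's). Camera axes: x right, y up, looking along -z (the intrinsics and any distortion apply to the point x, -y, -z); pixel columns grow to the right and rows downward; lengths in m; the calibration is good to about 2 mm. A picture is of the moment at which its call begins: read the wrist's pose just before it. camera_info takes no time and is no camera call.
A pose or a line that the arm cannot do raises env.PlanningError and nothing moves.
- workorder.finish_job(): hands the job in; it is judged then, once.
Trained networks look in the newest picture that a camera, given by its name, has taken for a name from the list of things; names that differ only in an ending like _2 or _b are one class to them, and where a whole thing is asked for, a point or a joint stands for the part that bears it (a point fixed in the world has none). Each returns a list of dicts, best first, with "score" (0 to 1); they miss things now and then, are a little off and sometimes report something else, mostly with a low value. They report only what shows in the picture. A call takes as long as a camera call. They do not tell look-alikes from the thing itself.
- search_frame(camera, name): "at" ([x, y, z] in m, in world coordinates, good to about 4 mm: the middle of the surface that is visible of it).
- tip_of(camera, name): "at" ([x, y, z] in m, in world coordinates, good to about 4 mm: a listed point, or the origin of a listed thing).
The state is a dict: "t": time; "joint_positions": joint angles; "joint_velocities": joint speeds; "tau": joint torques, N m; "ee_pos": TCP position; "tcp_rot": TCP orientation; "wrist_force": force on the tool from outside, world axes, zero at the start; "moment": the same for the moment, N m; "gripper_width": finger opening in m; "grasp_force": force on a finger pad.
Only numpy, scipy, OpenCV 4.12 (cv2) and the standard library are available. Lean on these libraries where they do the work, as an engineer would, in place of code of your own. Each camera call takes 0.05 s, during which the arm holds its last target. There are 200 camera calls.

## Working session

There is one attempt and no reset: what is moved stays moved. The work goes in short steps, each a Python script; the robot and the scene stay as the last script left them, time stands still between calls to the robot, and variables do not carry over. Pictures are saved under pics/ and viewed, at most 14 in all, crops included, and the job is handed in when it is done.

```bash
ls; mkdir -p pics
python3 - <<'E'
from station import env, effector, solver, viewer, workorder, search_frame, tip_of
import cv2,numpy as np
for n in ("top","scene"):
    p,d=viewer.read_camera(n); cv2.imwrite(f"pics/{n}0.png",p[:,:,::-1]); np.savez(f"{n}0.npz",p=p,d=d)
    i=viewer.camera_info(n); print(n,i)
    for o in "bench_centre angle_plate ejector cell disc block cylinder vblock micrometer dial".split():
        for f in (tip_of,search_frame):
            print(o,f.__name__,[(np.round(r["at"],3).tolist(),round(r["score"],2)) for r in f(n,o)][:3])
print(viewer.camera_info("wrist")); print(env.sense())
E
```

```text
pics
top {'intrinsics': array([[378.3915794 ,   0.        , 250.46126925],
       [  0.        , 378.3915794 , 187.5446042 ],
       [  0.        ,   0.        ,   1.        ]]), 'eye': array([0.3564584 , 0.01925914, 1.34145897]), 'rotation': array([[-0.01379285,  0.9908833 , -0.1340151 ],
       [-0.99970208, -0.01096644,  0.02180555],
       [ 0.02013708,  0.13427593,  0.99073936]])}
bench_centre call [([0.585, -0.193, 0.002], 0.73)]
bench_centre call [([0.579, -0.196, 0.019], 0.68)]
angle_plate call [([0.557, 0.094, -0.003], 0.82), ([0.562, 0.214, 0.001], 0.7), ([0.468, 0.453, 0.004], 0.34)]
angle_plate call [([0.456, 0.276, 0.006], 0.87), ([0.567, 0.21, 0.01], 0.61), ([0.562, 0.096, 0.006], 0.6)]
ejector call [([0.434, -0.073, 0.001], 0.72), ([0.561, 0.216, 0.004], 0.26)]
ejector call [([0.434, -0.071, 0.01], 0.72)]
cell call [([0.678, 0.0, 0.006], 0.51), ([0.354, 0.27, 0.002], 0.41), ([0.517, -0.451, 0.003], 0.36)]
cell call [([0.672, -0.003, 0.038], 0.57)]
disc call [([0.677, 0.005, 0.004], 0.41)]
disc call [([0.674, 0.004, 0.036], 0.51)]
block call [([0.561, 0.213, 0.002], 0.7
[... 2566 characters left out ...]
2344]), 'joint_velocities': array([-0.00156857, -0.00028113,  0.00022237, -0.00231818, -0.00082609,
       -0.00054594,  0.00118818]), 'tau': array([-2.51353713e-04, -5.20407164e+01, -1.25110129e-02, -2.44044882e+01,
       -5.66610019e-02,  1.14279811e-02,  1.98541250e-05]), 'ee_pos': array([0.23315124, 0.6067727 , 0.21460576]), 'tcp_rot': array([[-9.33448076e-01,  3.58712540e-01,  5.78660499e-05],
       [ 3.58712543e-01,  9.33448073e-01,  7.36980682e-05],
       [-2.75785315e-05,  8.95505979e-05, -9.99999996e-01]]), 'wrist_force': array([-0.59296617, -0.5369206 ,  0.74234927]), 'moment': array([0.01461506, 0.0253562 , 0.03717531]), 'grasp_force': 0.0, 'gripper_width': 0.09194298102940562}
```

View pics/top0.png

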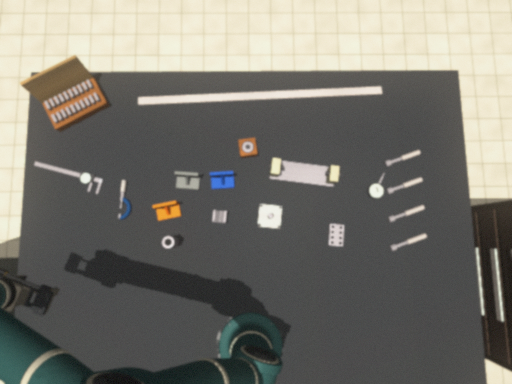

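View pics/scene0.png

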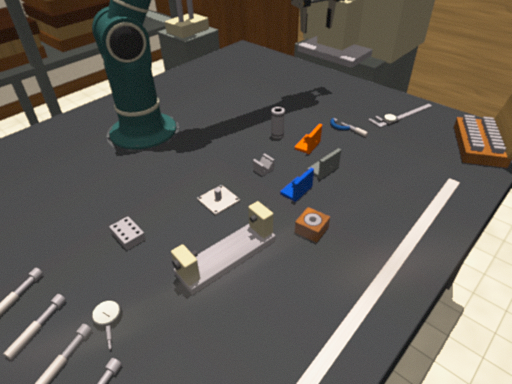

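The top view shows the grey angle plate at pixel (187,180), i.e. about (0.562,0.214). The blue look-alike is at (222,180) and the orange one at (167,211). The cylinder is at (169,242), V-block (219,216), ejector (270,216), cell (248,147), bench centre (305,172) and block (336,235). The scene view agrees. Next I'll measure from near with the wrist camera.

```bash
cat > h.py <<'E'
from station import env, effector, solver, viewer, workorder, search_frame, tip_of
import cv2, numpy as np
def R(a):  # tool down, tool x at yaw a; the closing axis lies at a-90 deg
    c,s=np.cos(a),np.sin(a); return np.array([[c,s,0],[s,-c,0],[0,0,-1.]])
def look(name):
    s=env.sense(); p,d=viewer.read_camera("wrist"); i=viewer.camera_info("wrist")
    T=np.eye(4); T[:3,:3]=s["tcp_rot"]; T[:3,3]=s["ee_pos"]; T=T@i["T_tool_cam"]; K=i["intrinsics"]
    v,u=np.mgrid[:384,:512]
    P=np.stack([(u-K[0,2])/K[0,0]*d,-(v-K[1,2])/K[1,1]*d,-d,np.ones_like(d)],-1)@T.T
    P=P[...,:3]; P[d==0]=np.nan
    np.savez(name+".npz",p=p,P=P,T=T,K=K); cv2.imwrite(f"pics/{name}.png",p[:,:,::-1]); return p,P
def rect(P,c,r,lo,hi):
    m=(np.hypot(P[...,0]-c[0],P[...,1]-c[1])<r)&(P[...,2]>lo)&(P[...,2]<hi); q=P[m]
    (x,y),(w,h),a=cv2.minAreaRect((q[:,:2]*1000).astype(np.float32)); 
    if w<h: w,h,a=h,w,a+90   # a: direction of the long side
    a=(a+90)%180-90
    return np.round([x,y,w,h,a,np.median(q[:,2])*1000,len(q)],1).tolist()
E
cat > v.py <<'E'
from h import *
a=np.pi
for n,x,y in [("cyl",.38,.2),("ap",.54,.21),("cell",.64,0),("ej",.43,-.07),("bench",.56,-.19),("blk",.38,-.30)]:
    env.reach([x,y,.24],R(a)); look(n)
s=env.sense();print(s["t"],s["joint_positions"].round(2))
E
python3 v.py
cat > m.py <<'E'
from h import *
L=lambda n:np.load(n+".npz")["P"]
for n in ("cyl","ap","cell","ej","bench","blk"):
    P=L(n); print(n,"plate z",np.nanmedian(P[...,2])*1000)
P=L("cyl"); print("cyl",rect(P,(.352,.263),.06,.08,.1)); print("vb",rect(P,(.435,.103),.045,.012,.05),rect(P,(.435,.103),.045,.03,.05))
P=L("ap"); print("ap all",rect(P,(.562,.214),.06,.006,.07),"wall",rect(P,(.562,.214),.06,.05,.07)); print("blue",rect(P,(.562,.094),.06,.006,.07));print("orange",rect(P,(.456,.28),.06,.006,.07))
P=L("cell"); print("cell",rect(P,(.674,0),.06,.028,.05))
P=L("ej"); print("base",rect(P,(.434,-.071),.07,.004,.012),"post",rect(P,(.434,-.071),.03,.03,.05))
P=L("bench"); print("bed",rect(P,(.585,-.195),.15,.012,.1)); print("bedtop",rect(P,(.585,-.195),.15,.012,.03)); print("heads",rect(P,(.585,-.195),.15,.078,.1))
P=L("blk"); print("blk",rect(P,(.367,-.305),.06,.018,.035))
E
python3 m.py
python3 -c "
import cv2,numpy as np
n='cyl ap cell ej bench blk'.split()
I=[cv2.resize(cv2.imread(f'pics/{k}.png'),(400,300)) for k in n]
cv2.imwrite('pics/m1.png',np.vstack([np.hstack(I[:2]),np.hstack(I[2:4])]));cv2.imwrite('pics/m2.png',np.hstack(I[4:]))"
```

```text
8.0833 [ 0.04  0.16  0.63  2.   -0.11  1.01  2.29]
cyl plate z -1.1026219358711287
ap plate z -0.9393167507937839
cell plate z -0.9456399202484866
ej plate z -1.0300699689090032
bench plate z -0.8153990685320633
blk plate z -1.120119267658204
cyl [348.6, 266.5, 38.8, 38.7, 89.6, 88.5, 1196.0]
vb [434.8, 102.9, 45.3, 41.1, 83.9, 23.9, 1157.0] [434.9, 102.9, 45.3, 40.6, 83.5, 33.5, 340.0]
ap all [560.8, 216.1, 80.0, 50.6, 85.1, 9.5, 3105.0] wall [580.7, 214.5, 79.5, 10.7, 85.4, 58.3, 689.0]
blue [561.1, 93.1, 80.8, 50.4, -87.0, 10.1, 3153.0]
orange [456.2, 283.9, 80.4, 50.1, -79.1, 9.1, 3124.0]
cell [678.4, 2.0, 60.7, 60.0, 7.5, 34.4, 2220.0]
base [434.4, -73.2, 80.2, 80.0, -6.5, 6.5, 3444.0] post [433.9, -73.2, 16.6, 15.9, -0.5, 37.3, 169.0]
bed [586.1, -191.2, 246.8, 70.8, 82.2, 19.0, 11479.0]
bedtop [586.1, -191.2, 228.9, 70.8, 82.2, 18.4, 7480.0]
heads [585.6, -191.1, 245.7, 54.9, 82.1, 83.2, 2536.0]
blk [365.4, -302.1, 75.3, 50.0, -5.2, 23.5, 2415.0]
```

View pics/m1.png

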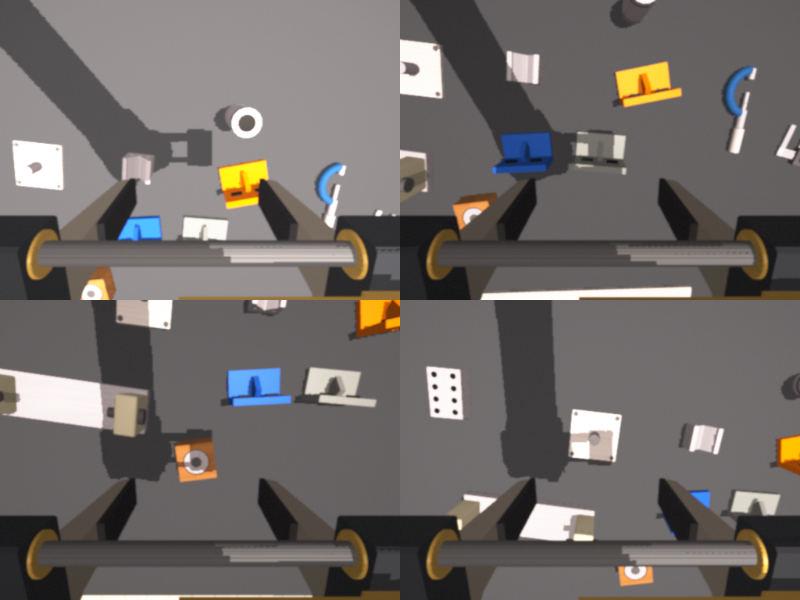

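View pics/m2.png

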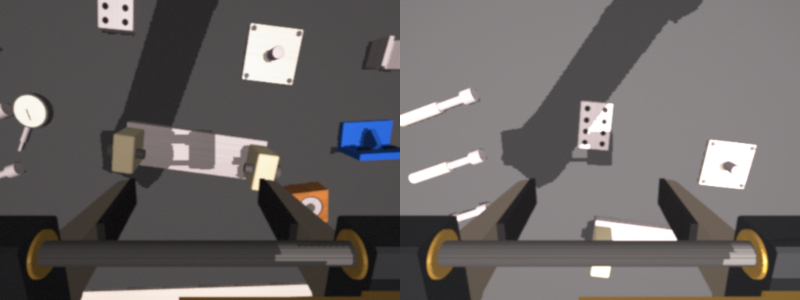

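The wrist views show all the parts, and the fitted sizes match the text to within 1 mm, with heights reading about 1 mm low. The grey plate is the one at (0.561,0.216). Now the block: pick it and place it on the bed.

```bash
cat >> h.py <<'E'
def yaw(close_deg,x,y):  # tool yaw for a closing axis, the half turn nearest the arm's azimuth
    az=np.degrees(np.arctan2(y,x)); return np.radians(az+(close_deg-az+90)%180-90+90)
def st(tag):
    s=env.sense(); print(tag,"t",round(s["t"],1),"ee",s["ee_pos"].round(4),"w",round(s["gripper_width"],4),"F",s["wrist_force"].round(1),"g",round(s["grasp_force"],1),"q",s["joint_positions"].round(2)); return s
def pick(x,y,z,close,squeeze,up=.2,above=.15):
    o=R(yaw(close,x,y)); env.reach([x,y,z+above],o); env.movel([x,y,z+.03],rate=.25); env.movel([x,y,z],rate=.08)
    effector.grasp(squeeze); st("grasp"); env.movel([x,y,z+.03],rate=.1); env.movel([x,y,up],rate=.25); st("lifted")
def place(x,y,z,close,high=.2,slow=.03,R_=None):
    o=R(yaw(close,x,y)) if R_ is None else R_
    env.reach([x,y,high],o); env.movel([x,y,z+slow],rate=.2); st("over"); env.movel([x,y,z],rate=.05); st("down")
def leave(x,y,z,high=.25):
    effector.release(); env.movel([x,y,z+.04],rate=.1); env.movel([x,y,high],rate=.3); st("left")
E
python3 - <<'E'
from h import *
P=np.load("bench.npz")["P"]; c=np.array([.5861,-.1912]); t=np.radians(82.2); e=np.array([np.cos(t),np.sin(t)])
u=(P[...,:2]-c)@e; v=(P[...,:2]-c)@[e[1],-e[0]]; m=(abs(v)<.025)&(P[...,2]>.079)&(abs(u)<.15)
for k in (u[m&(u<0)],u[m&(u>0)]): print((np.percentile(k,[0,2,50,98,100])*1000).round(1))
print(np.histogram(u[m&(u<0)]*1000,12))
pick(.3654,-.3021,.005,84.8,35)
place(.5861,-.1912,.0255,-7.8)
E
```

```text
[-122.3 -113.5  -49.9  -45.   -44.6]
[ 45.7  46.   92.3 114.3 122.5]
(array([  38,  208,  262,  274,  264,  244,    0,    0,    0,    0,   29,
       2523]), array([-122.32370038, -115.84514889, -109.36659739, -102.8880459 ,
        -96.40949441,  -89.93094292,  -83.45239143,  -76.97383994,
        -70.49528845,  -64.01673696,  -57.53818547,  -51.05963398,
        -44.58108248]))
grasp t 12.2 ee [ 0.3654 -0.3023  0.0051] w 0.0495 F [ 0.1 -0.3  1.6] g 35.0 q [-0.15  0.79  1.    2.2  -1.04  0.76 -0.09]
lifted t 13.4 ee [ 0.3649 -0.301   0.1986] w 0.05 F [-0.4  0.3 -5.7] g 35.0 q [-0.48  0.55  1.46  2.09 -0.63  1.08 -0.37]
over t 15.3 ee [ 0.5868 -0.1921  0.0567] w 0.0498 F [ 0.8  0.5 -3.4] g 35.0 q [-0.29  0.73  0.78  1.83 -0.67  0.86  0.68]
down t 16.0 ee [ 0.586  -0.1914  0.0252] w 0.0496 F [-0.3  0.1 -4.3] g 35.0 q [-0.27  0.78  0.74  1.84 -0.71  0.81  0.71]
```

```bash
cat >> h.py <<'E'
def tidy(x,y,z=.25): # elbow back to the plain posture near (x,y)
    env.goto_joints([-np.arctan2(y,x),.47,0,1.6,0,1.07,0])
E
python3 - <<'E'
from h import *
env.movel([.5861,-.1912,.0247],rate=.05); s=st("low")
leave(.5861,-.1912,.025)
tidy(.6,-.1); st("tidy")
env.reach([.56,-.19,.24],R(np.pi)); P=look("b2")[1]
print("blk",rect(P,(.586,-.191),.06,.036,.055)); st("")
env.reach([.6784,.002,.2],R(yaw(7.5,.678,0)));st("cell above")
E
```

```text
low t 16.3 ee [ 0.5861 -0.1914  0.0251] w 0.0496 F [-1.9  0.9  1.6] g 35.0 q [-0.27  0.78  0.74  1.84 -0.71  0.81  0.71]
left t 18.4 ee [ 0.5853 -0.1904  0.2483] w 0.0918 F [ 0.1  0.4 -0.2] g 0.0 q [-0.43  0.51  0.97  1.7  -0.45  1.17  0.52]
tidy t 19.3 ee [ 0.6355 -0.1408  0.2122] w 0.092 F [ 0.1  0.1 -0.4] g 0.0 q [ 0.17  0.47  0.    1.6  -0.    1.07  0.  ]
blk [585.5, -190.3, 75.0, 50.4, 82.3, 43.5, 2497.0]
 t 20.8 ee [ 0.5601 -0.1897  0.2398] w 0.0919 F [ 0.7 -0.9 -0.3] g 0.0 q [ 0.54  0.37 -0.34  1.71  0.14  1.09  1.72]
cell above t 22.3 ee [0.6783 0.0012 0.2   ] w 0.0918 F [ 0.  -0.8 -0.4] g 0.0 q [ 0.02  0.53 -0.11  1.53  0.06  1.08  0.03]
```

View pics/b2.png

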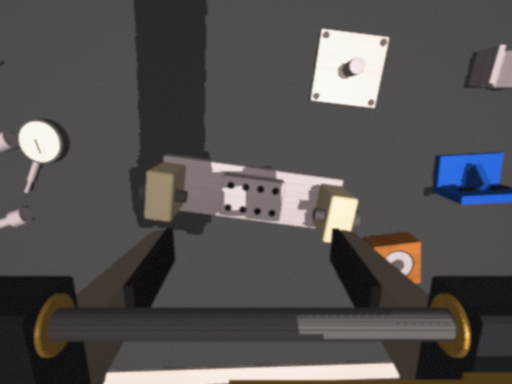

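The block sits centred on the bed: pixel (253,195), within 1 mm and 0.1°. Next the cell.

Run:
```python
from h import *
pick(.6784,.0020,.010,7.5,35)
place(.4342,-.0732,.0185,-6.5,slow=.045)
env.movel([.4342,-.0732,.0178],rate=.05); st("low")
leave(.4342,-.0732,.018)
env.reach([.41,-.07,.24],R(np.pi)); P=look("c2")[1]
print("cell",rect(P,(.434,-.073),.055,.036,.055)); print("disc",rect(P,(.434,-.073),.035,.058,.08)); st("")
```

```text
grasp t 24.4 ee [0.6786 0.002  0.0103] w 0.0599 F [1.2 0.3 0.7] g 35.0 q [ 0.01  0.76 -0.09  1.63  0.09  0.75  0.01]
lifted t 25.6 ee [0.677  0.0019 0.198 ] w 0.06 F [ 0.1 -0.6 -5.2] g 35.0 q [ 0.02  0.54 -0.11  1.54  0.06  1.08  0.03]
over t 27.4 ee [ 0.4354 -0.0731  0.0639] w 0.0599 F [-0.2  0.7 -3. ] g 35.0 q [ 0.14  0.37 -0.06  2.21  0.04  0.57 -0.06]
down t 28.5 ee [ 0.4344 -0.0732  0.0185] w 0.0598 F [ 0.2  0.1 -0.7] g 35.0 q [ 0.13  0.46 -0.05  2.22  0.05  0.46 -0.07]
low t 28.7 ee [ 0.4346 -0.0732  0.0181] w 0.0597 F [-0.4  0.1  4.1] g 35.0 q [ 0.13  0.46 -0.05  2.22  0.05  0.46 -0.07]
left t 30.7 ee [ 0.4331 -0.0731  0.2483] w 0.0918 F [-0.1  0.2 -0.8] g 0.0 q [ 0.15  0.07 -0.06  2.05  0.01  1.02 -0.03]
cell [433.9, -73.2, 60.3, 60.1, -6.6, 42.5, 1397.0]
disc [433.5, -73.3, 38.9, 38.5, -86.7, 67.5, 955.0]
 t 32.3 ee [ 0.4099 -0.07    0.2396] w 0.0921 F [0.4 0.  0.6] g 0.0 q [ 0.22  0.04 -0.14  2.1   0.01  1.    1.65]
```

View pics/c2.png

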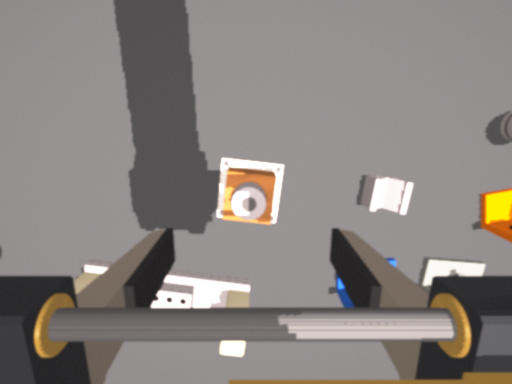

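The cell is square on the ejector at pixel (250,192), with the disc proud (top 67.5 + 1 ≈ 69 mm). Now the disc.

Run:
```python
from h import *
x,y=.4337,-.0733
env.reach([x,y,.2],R(yaw(-6.5,x,y))); env.movel([x,y,.08],rate=.2); env.movel([x,y,.048],rate=.06)
effector.grasp(30); st("grasp"); env.movel([x,y,.075],rate=.05); env.movel([x,y,.2],rate=.2); st("up")
x,y=.5857,-.1906
place(x,y,.0545,-7.8); 
for k in range(3):
    if env.sense()["wrist_force"][2]>-1: break
    env.movel([x,y,.0538-.0005*k],rate=.03); st("low")
leave(x,y,.054)
env.reach([.56,-.19,.24],R(np.pi)); P=look("d2")[1]
print("disc",rect(P,(x,y),.035,.065,.085)); print("blk",rect(P,(x,y),.06,.036,.055)); print("cell",rect(P,(.434,-.073),.055,.036,.055)); st("")
```

```text
grasp t 36.0 ee [ 0.434  -0.0734  0.0481] w 0.0394 F [ 0.9  0.4 -0.2] g 30.0 q [ 0.13  0.4  -0.05  2.22  0.04  0.53 -0.06]
up t 37.5 ee [ 0.4328 -0.0732  0.199 ] w 0.0392 F [-0.1 -0.7 -3.5] g 30.0 q [ 0.15  0.13 -0.06  2.11  0.01  0.9  -0.03]
over t 39.0 ee [ 0.5864 -0.1903  0.0857] w 0.0394 F [ 0.1 -0.4 -2.1] g 30.0 q [ 0.24  0.56  0.03  1.79 -0.02  0.79  0.14]
down t 39.8 ee [ 0.5857 -0.1906  0.0541] w 0.0393 F [-0.9  0.  -2.7] g 30.0 q [ 0.24  0.61  0.03  1.8  -0.02  0.74  0.14]
low t 40.0 ee [ 0.5857 -0.1906  0.0541] w 0.0395 F [-2.9  0.6  3. ] g 30.0 q [ 0.24  0.61  0.03  1.8  -0.02  0.74  0.14]
left t 42.1 ee [ 0.5851 -0.1904  0.2492] w 0.092 F [-0.6  0.5 -0.1] g 0.0 q [ 0.23  0.38  0.04  1.66 -0.01  1.11  0.14]
disc [585.0, -190.9, 39.2, 38.3, -0.3, 73.5, 980.0]
blk [585.5, -190.3, 75.0, 50.1, 82.4, 43.5, 1522.0]
cell [433.5, -73.2, 60.9, 60.3, 83.5, 42.0, 2434.0]
 t 43.6 ee [ 0.5598 -0.1899  0.2394] w 0.0919 F [-0.3 -0.2 -0.1] g 0.0 q [ 0.49  0.37 -0.28  1.71  0.11  1.08  1.75]
```

View pics/d2.png

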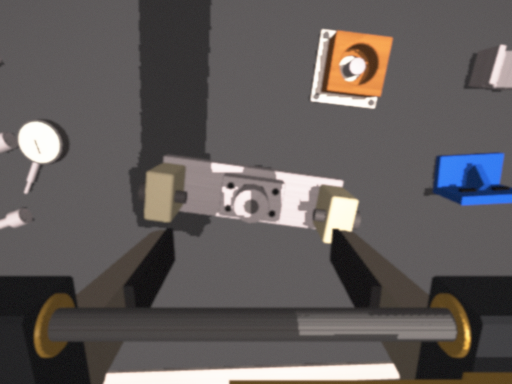

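The disc is centred on the block at pixel (251,200), and the empty cell is still on the ejector. Next the cylinder and V-block.

Run:
```python
from h import *
tidy(.4,.3)
x,y=.3486,.2665
pick(x,y,.062,37.4,35,up=.24,above=.12)
x,y=.5675,.2958
place(x,y,.0625,27.5,high=.24)
for k in range(3):
    if env.sense()["wrist_force"][2]>-1: break
    env.movel([x,y,.0618-.0005*k],rate=.03); st("low")
leave(x,y,.062)
env.reach([.55,.24,.24],R(np.pi)); P=look("e2")[1]
print("cyl",rect(P,(x,y),.05,.08,.1),"ap",rect(P,(.562,.216),.055,.006,.07),"vb",rect(P,(.435,.103),.045,.03,.05)); st("")
```

```text
grasp t 48.4 ee [0.3487 0.2666 0.062 ] w 0.0389 F [ 0.6 -0.  -1.1] g 35.0 q [-0.7   0.37 -0.04  2.21  0.03  0.56 -0.1 ]
lifted t 49.5 ee [0.3476 0.2656 0.2383] w 0.0392 F [ 0.1  0.3 -5.3] g 35.0 q [-0.69  0.08 -0.04  2.06  0.    1.   -0.08]
over t 51.3 ee [0.5683 0.2965 0.0941] w 0.0392 F [ 0.2  0.5 -5. ] g 35.0 q [-0.59  0.58  0.07  1.72 -0.05  0.83 -0.01]
down t 52.1 ee [0.5675 0.2958 0.0621] w 0.0393 F [ 0.2 -0.1 -4.9] g 35.0 q [-0.58  0.63  0.07  1.73 -0.06  0.78 -0.01]
low t 52.3 ee [0.5676 0.2959 0.062 ] w 0.0394 F [-0.7 -0.9 -2.2] g 35.0 q [-0.58  0.63  0.07  1.73 -0.06  0.78 -0.01]
low t 52.6 ee [0.5677 0.2959 0.062 ] w 0.0396 F [-1.9 -1.1  4.4] g 35.0 q [-0.58  0.63  0.07  1.73 -0.06  0.78 -0.01]
left t 54.7 ee [0.567  0.2955 0.2493] w 0.092 F [ 0.7  0.  -0.4] g 0.0 q [-0.6   0.42  0.09  1.6  -0.04  1.13 -0.02]
cyl [567.0, 295.6, 40.0, 38.7, 88.9, 88.5, 1093.0] ap [561.0, 216.0, 80.2, 50.4, 85.0, 9.5, 3120.0] vb [435.0, 102.9, 46.0, 40.0, 83.2, 33.4, 525.0]
 t 55.7 ee [0.5497 0.2402 0.2391] w 0.0917 F [-0.1 -0.2 -0.1] g 0.0 q [-0.38  0.37 -0.11  1.7   0.05  1.08  1.06]
```

```bash
python3 - <<'E'
from h import *
pick(.4349,.1029,.012,83.5,30,up=.22)
x,y=.5609+.065*np.cos(np.radians(4.9)),.2160-.065*np.sin(np.radians(4.9)); print(x,y)
place(x,y,.0125,85.1,high=.24)
for k in range(3):
    if env.sense()["wrist_force"][2]>-1: break
    env.movel([x,y,.0118-.0005*k],rate=.03); st("low")
leave(x,y,.012)
tidy(.5,.0)
env.reach([.57,.2,.24],R(np.pi)); P=look("f2")[1]
print("vb",rect(P,(x,y),.038,.03,.05),"all",rect(P,(x,y),.036,.006,.05),"cyl",rect(P,(.567,.296),.05,.08,.1),"ap",rect(P,(.562,.216),.052,.006,.07)); st("")
for n in ("top","scene"): cv2.imwrite(f"pics/{n}9.png",viewer.read_camera(n)[0][:,:,::-1])
E
python3 -c "
import cv2,numpy as np
I=[cv2.resize(cv2.imread(f'pics/{k}.png'),(400,300)) for k in ('f2','top9','scene9')]
cv2.imwrite('pics/m3.png',np.vstack([np.hstack(I[:2]),np.hstack([I[2],I[2]*0])]))"
```

```text
grasp t 58.5 ee [0.4349 0.1028 0.012 ] w 0.0447 F [-0.6 -0.1  1.1] g 30.0 q [-0.26  0.48 -0.05  2.21  0.06  0.45  1.1 ]
lifted t 59.8 ee [0.4337 0.1025 0.2185] w 0.0448 F [-0.5  0.9 -4.1] g 30.0 q [-0.24  0.12 -0.08  2.07  0.01  0.95  1.14]
0.6256624442524089 0.2104478999960711
over t 61.8 ee [0.6267 0.2107 0.044 ] w 0.045 F [ 0.5  0.3 -2.6] g 30.0 q [-0.32  0.68 -0.08  1.68  0.07  0.78  1.05]
down t 62.5 ee [0.6255 0.2104 0.0121] w 0.0449 F [ 0.5 -0.2 -1.5] g 30.0 q [-0.32  0.73 -0.08  1.69  0.08  0.73  1.05]
low t 62.8 ee [0.6256 0.2104 0.012 ] w 0.0449 F [-1.2 -0.4  2.4] g 30.0 q [-0.32  0.73 -0.08  1.69  0.08  0.73  1.05]
left t 65.0 ee [0.6246 0.21   0.2479] w 0.0914 F [ 0.6 -0.3 -1.1] g 0.0 q [-0.31  0.46 -0.09  1.54  0.05  1.15  1.07]
vb [625.5, 211.0, 45.1, 40.3, 84.7, 33.4, 322.0] all [625.5, 211.1, 45.0, 40.7, 85.0, 23.4, 1169.0] cyl [567.1, 295.1, 39.3, 38.9, -82.1, 88.4, 1161.0] ap [574.8, 215.0, 80.1, 78.1, 85.2, 9.5, 3362.0]
 t 67.0 ee [0.5706 0.1987 0.2397] w 0.0922 F [ 0.3  0.2 -0.1] g 0.0 q [-0.09  0.4  -0.39  1.67  0.17  1.1   1.04]
```

View pics/m3.png

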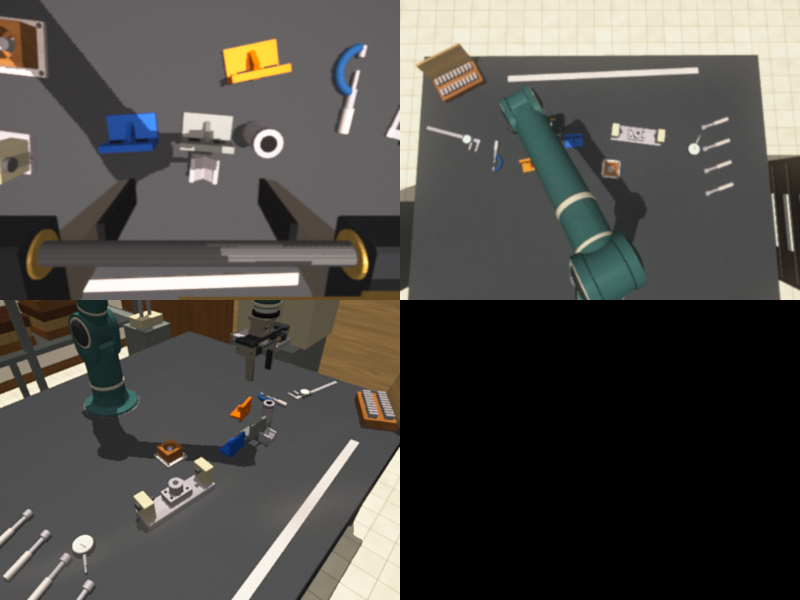

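The V-block stands groove up behind the grey plate at pixel (203,165) and the cylinder to its left at (266,142). The disc is on the block and the cell on the ejector. Everything is in place, so I'll hand it in.

```bash
python3 -c "
from station import workorder
print(workorder.finish_job())"
```

```text
the job is handed in; nothing more can be done
None
```

The inspection set-up is laid out as asked and handed in at about 67 s of the 131 s allowed; last camera measurements put every placed part within about 1 mm of its target, and I never moved the micrometer or the dial indicator.

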